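Fit the riser tube to the camper's water manifold

TASK

Take the long, thick copper tube out of the grey stand and push its bevelled lower end down into the open push-fit port of the white water manifold, past the resistance of the seal until you feel it firmly bottom, pressing with care so that nothing is overloaded. Let go of the tube, and only then swing the manifold's shut-off lever fully over to its other end. Leave everything else on the counter where it is.

Things in the scene. Friction and masses are not known exactly. Their poses are not given: they have to be found in the camera images.
- tube_mid (a point): Centre (half-way up) of the task's tube: a straight rigid copper tube, 16 mm in diameter, 120 mm long, about 50 g, standing upright. Its z axis runs along the tube, up. The lowest 6 mm are bevelled from 16 down to 11 mm. It stands loosely in a 35 mm deep hole (19 mm wide) of the stand, so 85 mm of it show; grip it above the middle, about 30 to 40 mm below its top.
- stand: Fixed grey plastic block, 70 mm (its x) by 150 mm (its y) by 45 mm high; origin at the centre of its underside. The task's tube stands in the hole at y = +37 mm; a shorter, thinner copper tube (10 mm in diameter, 80 mm long, its top 90 mm above the counter), which must stay, stands in the hole at y = -37 mm.
- port_mouth (a point): Centre of the rim of the open push-fit port on the fixed manifold: an upright white fitting 38 mm across, rim 85 mm above the counter; x, y as the manifold's, z up out of the bore. The bore is 17.6 mm wide with a 3 mm lead-in. The rigid stop where the tube bottoms is out of sight, 26 to 40 mm below the rim, different each time; only felt: the force climbs steeply there. Over 22 N on it breaks it.
- valve_tip (a point): Centre of the black ball knob (26 mm across) at the end of the manifold's shut-off lever, a rod 10 mm thick. Its pivot is on the manifold at x = 0, y = -70 mm, 57 mm above the counter; the knob's centre is 80 mm from the pivot.
- valve (a joint): Angle of the shut-off lever, rad: 0 leaning 0.5 rad to the manifold's -x, 1.0 leaning 0.5 rad to the manifold's +x (fully over). It turns about the manifold's y axis, takes about 1 N at the knob, and stays where it is left.
- port_seal (a point): Centre of the springy seal in the open port's bore, 10 mm below the rim. The tube's bevel meets it when the tube is about 6 mm deep; pushing through takes some 5 to 12 N, until about 16 mm deep; from there the tube slides, a little jerkily, against up to about 6 N of friction down to the stop. A push of 5 to 15 N on the stop counts as firm.
- manifold: Fixed white block, 66 mm (its x) by 220 mm (its y) by 35 mm high; origin at the centre of its underside. The open port is at y = +70 mm; a second such fitting at y = +18 mm is closed by a plug (top 103 mm above the counter) and not used; the shut-off lever is at y = -70 mm.
Mind the look-alikes: they are no part of the job. Leave any yellow look-alike of the part that bears tube_mid alone.

How it is judged (in metres and radians):
On the way, in this order (a step that is already met when the one before it is completed fails the run):
1. the tube is pressed firmly (over 4 N) onto the stop at the bottom of the open port's bore (contact force between tube and seat above 4 N and angle between the z axis of tube_mid and the z axis of port_mouth, either way round below 0.1 rad and horizontal distance between tube_end and port_mouth below 0.003 m), for 0.1 s.
2. the tube is let go, still home (contact force between the fingers and tube below 0.05 N and distance between tube_end and seat_top below 0.003 m and value of joint valve below 0.3 rad), for 0.1 s.
3. the shut-off lever is fully over (value of joint valve above 0.9 rad), for 0.1 s.
At the end, for the whole second after the job is handed in: The tube stands in the open port, upright within 0.1 rad, its lower end within 3 mm of the stop, at rest and released; the lever is past 0.9 rad of its 1.0 rad travel (distance between tube_end and seat_top below 0.003 m and angle between the z axis of tube_mid and the z axis of port_mouth, either way round below 0.1 rad and linear speed of tube below 0.02 m/s and value of joint valve above 0.9 rad); the robot touches nothing.
It fails at once if the stop inside the port is pushed with more than 22 N (contact force between tube and seat above 22 N).
It fails at once if a bystander (mug, bowl, pot, spice jar, spoon, thin tube) is moved by more than 20 mm (distance of any of mug, bowl, pot, jar, spoon, thin_tube_mid from where it was at the start of the episode above 0.02 m).
It also fails if it takes over 72 s, if anything falls off the work surface, if the arm or the gripper's body presses on something with over 40 N, if the wrist force passes 120 N, or if a joint passes its speed limit or range.

ROBOT

A 6-joint arm with a two-finger parallel gripper is mounted at the origin on the work surface. World frame = base frame: x ahead of the robot, y to its left, z up, the work surface at z = 0. Lengths are in mm, angles in rad, forces in N, time in s.
With the tool pointing down it reaches from about 350 to 975 mm from the base axis. Payload 7.1 kg.
Tool frame: the origin (TCP) lies midway between the tips of the shut fingers; the grasp point (between the pads) lies ctrl.grip_point_offset behind it (ctrl.grip_point_offset is the distance from the TCP to the grasp point, in mm); z points along the fingers, y is the line along which they close (so a half turn about z gives the same grasp; the last joint's range is limited). The gripper opens to 88 mm and grips with 3 to 60 N. Pads are 20 mm wide; open, the fingers measure 115 mm over their backs; the gripper's body (75 mm by 178 mm) begins 61 mm behind the grasp point.
Start: joints at [-1.186, 0.423, 1.63, -0, 1.089, -0.019], TCP at [245.588, -574.71, 222.675] pointing down, gripper open.
Joint ranges: [-3, 3], [-0.9, 2.11], [0.09, 2.58], [-1.31, 4.45], [0.11, 2.69], [-2.54, 2.54]. Speed limits (rad/s): [2.39, 2.39, 3.01, 3.14, 3.14, 3.14].

INTERFACE

Orientations are given as a rotation vector (axis times angle).
In Python, from workcell import ctrl, get_image, close_job, finder gives the robot as it stands.
- The arm moves only by the tool servo_tool, never from a script. Its argument "deltas" is a list of rows, each a list of 2 entries, a list of its own where there are three numbers: the shift along the tool's x, y, z in mm, then the turn, a rotation vector about the tool's x, y, z in rad. A call has 1 to 5 rows; each row is the pose to reach, as a shift and turn from the pose commanded when the call began, along the tool's axes at that moment; what a row does not reach only later rows make up. A row lasts 1/12 s, in which the tool goes at most 41.7 mm and 7.16 degrees, less where a joint would pass 70% of its speed; a pose out of reach is approached as far as the arm can. A call with a gripper value outside its range is refused whole. "grip" is the closure, from -1 (fully open) to 1 (shut), so that 0 is half open, set as the call begins (left out, the last holds). The fingers move at their own pace and stop on an object; the grip force is fixed at half the most. Time passes only in rows, so rows that repeat a pose let the fingers close. It gives the time, the measured TCP pose, the force, the opening and the grip force at its end, in the units of the state.
- ctrl.get_obs(): the state, without advancing time (a new reading comes with each control period).
- get_image(name): name is "side" or "top"; returns a dict with "frame" (420x560x3 uint8, blue, green, red), "depth" (420x560 float32, mm along the optical axis (not along the pixel's ray), 0 where there is no reading), "K" (3x3 intrinsics, pixels), "pose" (4x4, takes a point from camera to world coordinates). Camera axes: x right, y down, z forward; pixel columns grow to the right and rows downward; lengths in mm; the calibration is good to about 2 mm. A picture is of the moment at which its call begins.
- close_job(): hands the job in; it is judged then, once.
Trained networks look in a picture, given as the dict that the camera call returned (one of the last four; its "shot" number tells which), for a name from the list of things; names that differ only in an ending like _2 or _b are one class to them, and where a whole thing is asked for, a point or a joint stands for the part that bears it (a point fixed in the world has none). Each returns a list of dicts, best first, with "score" (0 to 1); they miss things now and then, are a little off and sometimes report something else, mostly with a low value. They report only what shows in the picture. A call takes as long as a camera call. They do not tell look-alikes from the thing itself.
- finder.search_frame(query, picture): "rect" ([centre column, centre row, width, height] as shares, 0 to 1, of the picture: columns of its width, rows of its height, round what is visible of it).
- finder.silhouettes(query, picture): "mask" (420x560 bool, what is visible of it) and "rect" ([centre column, centre row, width, height] as shares, 0 to 1, of the picture: columns of its width, rows of its height, round what is visible of it).
The state is a dict: "t": time; "qpos": joint angles; "qvel": joint speeds; "joint_torque": joint torques, N m; "ee_pos": TCP position; "orientation": TCP orientation; "ft_force": force on the tool from outside, world axes, zero at the start; "moment": the same for the moment, N m; "width": finger opening in mm; "grasp_force": force on a finger pad.
Only numpy, scipy, OpenCV 4.12 (cv2) and the standard library are available. Lean on these libraries where they do the work, as an engineer would, in place of code of your own. Each camera call takes 0.05 s, during which the arm holds its last target. There are 200 camera calls.

## Working session

There is one attempt and no reset: what is moved stays moved. The work goes in short steps, Python scripts to look and compute and a tool call to move; the robot and the scene stay as the last step left them, time stands still between calls to the robot, and variables do not carry over. Pictures are saved under pics/ and viewed, at most 10 in all, crops included, and the job is handed in when it is done.

Besides the shell and the picture viewer there is one more tool, called after "Request:" as name(argument=value, ...) on one line, values as JSON. servo_tool: Moves the arm, as the interface text tells. Its arguments: {"type":"object","properties":{"deltas":{"type":"array","items":{"type":"array"}},"grip":{"type":"number"}},"required":["deltas"]}

```bash
mkdir -p pics; ls; python3 - <<'E'
from workcell import ctrl,get_image,finder
import cv2,numpy as np
print(ctrl.get_obs(), ctrl.grip_point_offset)
for n in ("side","top"):
    p=get_image(n); cv2.imwrite(f"pics/{n}0.png",p["frame"]); print(n,p["K"].round(1).tolist(),p["pose"].round(3).tolist())
    for q in ("tube_mid","stand","manifold","valve_tip","port_mouth"):
        try:
            for r in finder.search_frame(q,p)[:4]:
                c=np.array(r["rect"])*[560,420,560,420]; print(q,round(r["score"],2),c.round(0))
        except Exception as e: print(q,e)
E
```

```text
pics
{'t': 0.0, 'qpos': array([-1.18599743e+00,  4.23846670e-01,  1.63064390e+00, -9.62012353e-06,
        1.08863544e+00, -1.89954248e-02]), 'qvel': array([-0.00034225,  0.00088322,  0.00164904, -0.00047077, -0.00136288,
       -0.00115924]), 'joint_torque': array([ 1.81372554e-03, -5.44610596e+01, -2.73670167e+01,  6.44923886e-02,
        2.28003185e-02, -1.09407472e-04]), 'ee_pos': array([ 245.38882124, -574.22161659,  221.9161831 ]), 'orientation': array([-3.07630326e+00, -6.29683100e-01,  4.51027551e-04]), 'ft_force': array([-0.25932028, -0.46266083,  0.42010113]), 'moment': array([-0.05562542,  0.00534559, -0.01200916]), 'grasp_force': 0.0, 'width': 87.39911314201886} 18.700000000000003
side [[402.9, 0.0, 276.6], [0.0, 402.9, 210.4], [0.0, 0.0, 1.0]] [[0.945, -0.203, 0.257, 360.472], [-0.328, -0.615, 0.717, -613.8], [0.012, -0.762, -0.647, 614.379], [0.0, 0.0, 0.0, 1.0]]
tube_mid 0.72 [324. 260.  15.  39.]
tube_mid 0.62 [269. 256.   6.  49.]
tube_mid 0.61 [274. 291.  10.  50.]
stand 0.9 [335. 304.  83.  85.]
manifold 0.7 [253. 164.  65.  60.]
valve_tip 0.52 [259. 153.  16.  24.]
port_mouth 0.82 [252. 168.  66.  68.]
top [[510.7, 0.0, 274.1], [0.0, 510.7, 213.3], [0.0, 0.0, 1.0]] [[-0.007, -0.988, 0.156, 402.243], [-1.0, 0.01, 0.02, -19.97], [-0.021, -0.156, -0.987, 1020.83], [0.0, 0.0, 0.0, 1.0]]
tube_mid 0.6 [339. 228.  17.  19.]
tube_mid 0.57 [372. 186.  17.  21.]
stand 0.67 [383. 189.  85.  57.]
manifold 0.82 [164. 200. 116.  64.]
valve_tip 0.75 [191. 195.  16.  17.]
port_mouth 0.63 [164. 199. 114.  61.]
```

View pics/side0.png

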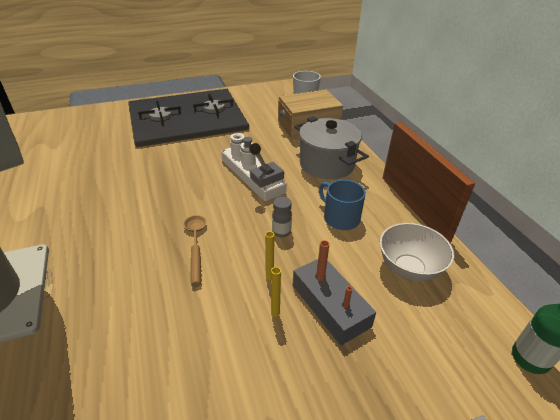

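View pics/top0.png

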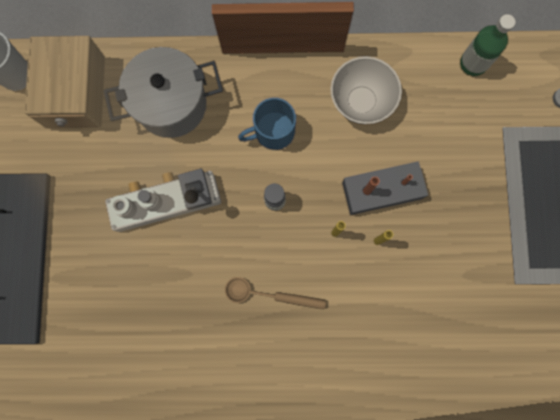

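The candidates for the tube are:
- Thick copper tube in the stand: side (323,260), top (371,186).
- Thin copper tube: side (347,297), top (407,181).
- Two yellow look-alikes: side (270,256) and (276,291), top (339,228) and (384,237).

I choose the thick copper one. The open port is the leftmost fitting in the top view, at (123,206). The knob is at (192,195).

```bash
cat > h.py <<'E'
from workcell import ctrl,get_image,finder
import cv2,numpy as np
def cloud(p):
    v,u=np.mgrid[:420,:560]; d=p["depth"].astype(float); K=p["K"]
    c=np.stack([(u-K[0,2])/K[0,0]*d,(v-K[1,2])/K[1,1]*d,d],-1)
    w=c@p["pose"][:3,:3].T+p["pose"][:3,3]; w[d==0]=np.nan; return w
def proj(p,X):
    c=np.linalg.inv(p["pose"])@np.append(X,1); q=p["K"]@c[:3]; return q[:2]/q[2]
E
python3 - <<'E'
from h import *
t=get_image("top"); s=get_image("side"); W=cloud(t); S=cloud(s)
def box(W,r,z0,z1):
    q=W[r[1]:r[3],r[0]:r[2]].reshape(-1,3); return q[(q[:,2]>z0)&(q[:,2]<z1)]
for n,C,rm,rs,rt in (("top",W,(100,160,225,235),(338,155,435,220),(360,170,385,200)),("side",S,(215,125,295,205),(285,230,380,345),(312,235,334,285))):
    for nm,q in (("manif35",box(C,rm,30,40)),("stand45",box(C,rs,40,50)),("manif_all",box(C,rm,15,40))):
        (c,wh,a)=cv2.minAreaRect(q[:,:2].astype(np.float32)); print(n,nm,len(q),np.round(c,1),np.round(wh,1),round(a,1))
    for nm,q in (("tubetop",box(C,rt,123,140)),("tube",box(C,rt,60,120)),("rim",box(C,rm,80,92)),("hi",box(C,rm,95,108)),("knob",box(C,(183,185,203,205) if n=="top" else (248,142,264,158),105,150))):
        if len(q): print(n,nm,len(q),np.median(q,0).round(1),q.min(0).round(1),q.max(0).round(1))
cr=np.hstack([cv2.resize(t["frame"][160:240,100:230],(390,240),interpolation=2),cv2.resize(t["frame"][150:230,330:460],(390,240),interpolation=2)])
cr2=np.hstack([cv2.resize(s["frame"][125:205,205:335],(390,240),interpolation=2),cv2.resize(s["frame"][230:340,260:390],(390,330),interpolation=2)[:240]])
cv2.imwrite("pics/crop1.png",np.vstack([cr,cr2]))
E
```

```text
top manif35 1865 [596.5 222.8] [ 86.4 220. ] 14.7
top stand45 2514 [ 608.  -218.2] [ 70.6 151.9] 12.3
top manif_all 2249 [597.2 223.3] [ 88.2 220.7] 14.7
top tubetop 39 [ 600.9 -182.8  128.2] [ 592.2 -189.2  123.1] [ 607.6 -174.   132.8]
top tube 99 [ 596.6 -179.6   99.3] [ 591.9 -188.7   61.5] [ 607.  -173.6  119.7]
top rim 394 [573.7 276.6  84.6] [551.9 146.4  80. ] [601.6 306.4  91. ]
top hi 133 [582.5 237.6 102.8] [571.6 226.1  96.7] [594.1 248.7 105.7]
top knob 168 [573.5 143.2 139. ] [562.6 132.3 127.2] [585.6 157.4 147. ]
side manif35 582 [667.4 247.4] [252.2 221.7] 20.2
side stand45 2519 [ 608.9 -219.6] [ 71.6 152.3] 12.3
side manif_all 1046 [639.7 286.4] [374.8 223.6] 84.1
side tubetop 62 [ 601.2 -184.1  127.8] [ 593.2 -191.8  123. ] [ 609.  -175.4  131.9]
side tube 221 [ 597.7 -189.8   92.3] [ 593.  -192.7   60.6] [ 607.6 -176.   119.9]
side rim 270 [582.6 143.9  84. ] [553.3 -16.3  80.3] [609.  306.6  92. ]
side hi 70 [585.1 228.8 101.9] [573.1 138.8  95.2] [595.3 246.6 107.1]
side knob 127 [575.8 136.8 133.4] [563.7 129.8 106. ] [588.9 150.5 142.8]
```

View pics/crop1.png

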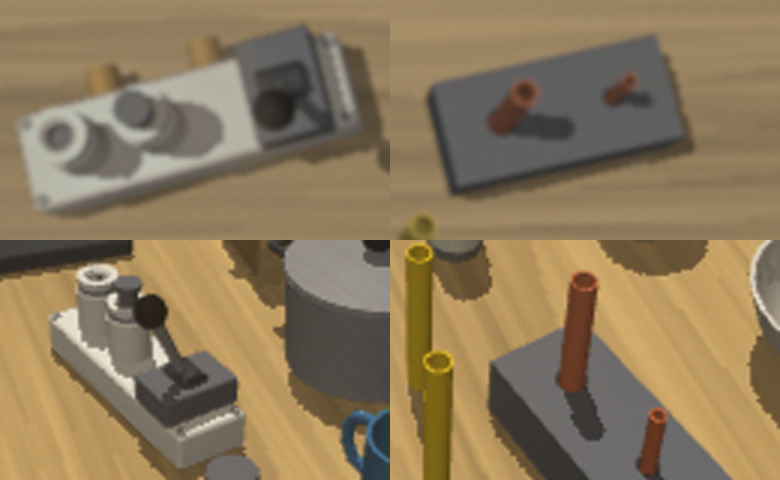

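The crop confirms the thick copper tube at the end of the stand nearest the manifold. The open port is the leftmost white fitting, next to the plugged one, and the lever leans to the manifold's -x.

```bash
cat >> h.py <<'E'
from scipy.spatial.transform import Rotation as R
def goal(pos,yaw=14.7):
    o=ctrl.get_obs(); r=R.from_rotvec(o["orientation"])
    g=R.from_euler("z",yaw,degrees=True)*R.from_euler("x",180,degrees=True)
    print("t",round(o["t"],2),"pos",o["ee_pos"].round(1),"shift",r.inv().apply(np.array(pos)-o["ee_pos"]).round(1),"turn",(r.inv()*g).as_rotvec().round(4),"F",o["ft_force"].round(1))
E
python3 - <<'E'
from h import *
t=get_image("top");W=cloud(t)
q=W[185:240,100:150].reshape(-1,3);q=q[(q[:,2]>81)&(q[:,2]<90)&(q[:,1]>262)]
(c,r)=cv2.minEnclosingCircle(q[:,:2].astype(np.float32));print("rim",c,r)
for r in((325,215,350,240),(372,225,395,250)):
    q=W[r[1]:r[3],r[0]:r[2]].reshape(-1,3);print("yellow",q[q[:,2].argmax()])
goal([601,-183,240])
E
```

```text
rim (568.9791870117188, 288.60595703125) 18.504945755004883
yellow [ 520.54465485 -113.20501755  123.19039636]
yellow [ 505.6217223  -197.30262623  122.32875407]
t 0.75 pos [ 245.6 -574.7  222.7] shift [ 480.7 -220.6  -17.3] turn [1.000e-04 0.000e+00 1.472e-01] F [ 0.  -0.6  0.1]
```

Request:
servo_tool(deltas=[[[38,-17.5,-4],[0,0,0.03]],[[76,-35,-8],[0,0,0.06]],[[114,-52.5,-12],[0,0,0.09]],[[152,-70,-17],[0,0,0.12]],[[190,-87,-17],[0,0,0.147]]], grip=-0.15)

```text
t: 1.17
ee_pos: [386.3, -420.1, 240.7]
orientation: [3.115, 0.399, 0.002]
ft_force: [0.6, -0.2, 0.9]
width: 57.8
grasp_force: 0.0
```

```bash
python3 -c "
from h import *
goal([601,-183,240])"
```

```text
t 1.17 pos [ 386.3 -420.1  240.7] shift [ 267.5 -175.4    0.7] turn [ 0.0015 -0.0008 -0.0019] F [ 0.6 -0.2  0.9]
```

Request:
servo_tool(deltas=[[[34,-22,0],[0,0,0]],[[67,-44,0],[0,0,0]],[[100,-66,0],[0,0,0]],[[133,-88,0],[0,0,0]],[[166,-109,0],[0,0,0]]])

```text
t: 1.58
ee_pos: [519.0, -271.8, 239.9]
orientation: [3.115, 0.402, 0.0]
ft_force: [0.2, 0.1, -0.3]
width: 50.4
grasp_force: 0.0
```

Request:
servo_tool(deltas=[[[34,-22,0],[0,0,0]],[[67,-44,0],[0,0,0]],[[90,-58,0],[0,0,0]],[[101,-66,0],[0,0,0]],[[101,-66,0],[0,0,0]]])

```text
t: 2.0
ee_pos: [600.2, -182.1, 239.5]
orientation: [-3.115, -0.407, -0.001]
ft_force: [0.7, -0.3, 0.3]
width: 50.5
grasp_force: 0.0
```

```bash
python3 -c "
from h import *
goal([601,-183,76])"
```

```text
t 2.0 pos [ 600.2 -182.1  239.5] shift [  0.4   1.1 163.5] turn [-0.0001 -0.0004  0.0034] F [ 0.7 -0.3  0.3]
```

Request:
servo_tool(deltas=[[[0,1,35],[0,0,0]],[[0,1,70],[0,0,0]],[[0,1,105],[0,0,0]],[[0,1,135],[0,0,0]],[[0,1,155],[0,0,0]]])

```text
t: 2.42
ee_pos: [596.2, -186.3, 81.7]
orientation: [-3.115, -0.4, 0.006]
ft_force: [0.4, 0.5, -0.1]
width: 50.6
grasp_force: 0.0
```

Request:
servo_tool(deltas=[[[0,0,8],[0,0,0]],[[0,0,8],[0,0,0]]])

```text
t: 2.58
ee_pos: [596.8, -185.9, 74.7]
orientation: [-3.114, -0.4, 0.006]
ft_force: [-0.7, -0.2, 0.3]
width: 50.3
grasp_force: 0.0
```

```bash
python3 -c "
from h import *
goal([601,-183,76])
s=get_image('side');t=get_image('top')
a=cv2.resize(s['frame'][200:340,250:400],(400,373),interpolation=2);b=cv2.resize(t['frame'][140:280,320:470],(400,373),interpolation=2)
cv2.imwrite('pics/c2.png',np.hstack([a,b]))"
```

```text
t 2.58 pos [ 596.8 -185.9   74.7] shift [ 4.8 -1.8 -1.3] turn [-0.0021  0.0037 -0.0011] F [-0.7 -0.2  0.3]
```

View pics/c2.png

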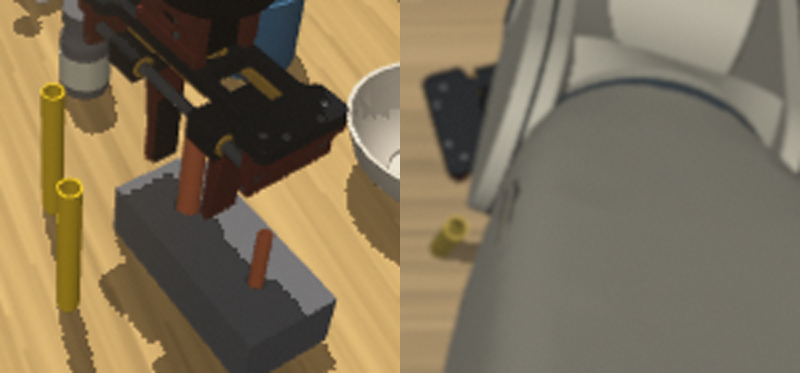

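The fingers straddle the thick tube and clear the stand, with the tube at crop (190,180). I'll correct the 5 mm sideways offset before closing.

Request:
servo_tool(deltas=[[[4.8,-1.8,-1.3],[-0.002,0.004,0]],[[4.8,-1.8,-1.3],[-0.002,0.004,0]],[[4.8,-1.8,-1.3],[-0.002,0.004,0]]])

```text
t: 2.93
ee_pos: [604.5, -182.2, 79.6]
orientation: [3.113, 0.403, 0.011]
ft_force: [0.8, -0.2, 0.6]
width: 50.2
grasp_force: 0.0
```

Request:
servo_tool(deltas=[[[0,0,0],[0,0,0]],[[0,0,0],[0,0,0]],[[0,0,0],[0,0,0]],[[0,0,0],[0,0,0]],[[0,0,0],[0,0,0]]], grip=1)

```text
t: 3.35
ee_pos: [603.3, -182.1, 78.0]
orientation: [3.114, 0.402, 0.007]
ft_force: [1.0, -0.5, 0.0]
width: 20.7
grasp_force: 0.0
```

```bash
python3 -c "
from h import *
goal([601,-183,76])"
```

```text
t 3.35 pos [ 603.3 -182.1   78. ] shift [-2.5  0.3  1.9] turn [ 0.002  -0.004   0.0003] F [ 1.  -0.5  0. ]
```

Request:
servo_tool(deltas=[[[-2.5,0,2],[0.002,-0.004,0]],[[-2.5,0,2],[0.002,-0.004,0]],[[-2.5,0,2],[0.002,-0.004,0]],[[-2.5,0,2],[0.002,-0.004,0]],[[-2.5,0,2],[0.002,-0.004,0]]])

```text
t: 3.77
ee_pos: [602.0, -182.2, 77.0]
orientation: [-3.115, -0.402, -0.003]
ft_force: [1.4, 3.4, 7.7]
width: 15.5
grasp_force: 30.0
```

Request:
servo_tool(deltas=[[[0,0,0],[0,0,0]],[[0,0,0],[0,0,0]],[[0,0,0],[0,0,0]]])

```text
t: 4.02
ee_pos: [602.0, -182.2, 77.0]
orientation: [-3.115, -0.402, -0.003]
ft_force: [0.4, 3.8, 7.5]
width: 15.6
grasp_force: 30.0
```

```bash
python3 -c "
from h import *
goal([601,-183,76])"
```

```text
t 4.02 pos [ 602.  -182.2   77. ] shift [-1.1  0.5  1. ] turn [-0.0001 -0.0021 -0.0002] F [0.4 3.8 7.5]
```

Request:
servo_tool(deltas=[[[0,0,-15],[0,0,0]],[[0,0,-35],[0,0,0]],[[0,0,-65],[0,0,0]],[[0,0,-95],[0,0,0]],[[0,0,-130],[0,0,0]]])

```text
t: 4.43
ee_pos: [599.8, -182.4, 205.8]
orientation: [-3.114, -0.402, 0.004]
ft_force: [0.9, 0.1, -0.7]
width: 15.8
grasp_force: 30.0
```

Request:
servo_tool(deltas=[[[0,0,-30],[0,0,0]],[[0,0,-45],[0,0,0]],[[0,0,-45],[0,0,0]],[[0,0,-45],[0,0,0]],[[0,0,-45],[0,0,0]]])

```text
t: 4.85
ee_pos: [599.9, -182.4, 249.1]
orientation: [-3.115, -0.402, 0.004]
ft_force: [-0.6, 0.2, -0.8]
width: 15.6
grasp_force: 30.0
```

```bash
python3 -c "
from h import *
goal([569,288.4,250]);print(ctrl.get_obs()['width'])"
```

```text
t 4.85 pos [ 599.9 -182.4  249.1] shift [ 8.970e+01 -4.632e+02 -4.000e-01] turn [-0.0015  0.0024  0.0002] F [-0.6  0.2 -0.8]
15.598411038339494
```

Request:
servo_tool(deltas=[[[5,-25,0],[0,0,0]],[[12,-60,0],[0,0,0]],[[19,-100,0],[0,0,0]],[[27,-140,0],[0,0,0]],[[35,-180,0],[0,0,0]]])

```text
t: 5.27
ee_pos: [587.4, 1.7, 248.5]
orientation: [-3.115, -0.401, 0.006]
ft_force: [0.8, 0.5, -1.1]
width: 15.4
grasp_force: 30.0
```

Request:
servo_tool(deltas=[[[8,-40,0],[0,0,0]],[[15,-80,0],[0,0,0]],[[23,-120,0],[0,0,0]],[[31,-160,0],[0,0,0]],[[39,-200,0],[0,0,0]]])

```text
t: 5.68
ee_pos: [574.4, 205.2, 248.5]
orientation: [3.115, 0.402, -0.006]
ft_force: [1.0, -0.6, -0.6]
width: 15.4
grasp_force: 30.0
```

Request:
servo_tool(deltas=[[[7,-35,0],[0,0,0]],[[12,-60,0],[0,0,0]],[[15,-77,0],[0,0,0]],[[16,-83,0],[0,0,0]],[[16,-83,0],[0,0,0]]])

```text
t: 6.1
ee_pos: [569.3, 288.7, 248.8]
orientation: [3.114, 0.405, -0.005]
ft_force: [0.6, 0.7, 0.6]
width: 15.8
grasp_force: 30.0
```

Request:
servo_tool(deltas=[[[0,0,0],[0,0,0]],[[0,0,0],[0,0,0]],[[0,0,0],[0,0,0]],[[0,0,0],[0,0,0]]])

```text
t: 6.43
ee_pos: [570.6, 286.8, 251.0]
orientation: [3.116, 0.4, -0.0]
ft_force: [0.6, -0.1, -0.3]
width: 16.0
grasp_force: 30.0
```

```bash
python3 -c "
from h import *
goal([569,288.4,250])
s=get_image('side');t=get_image('top')
for n,p in(('side',s),('top',t)):
    for r in finder.silhouettes('tube_mid',p)[:4]:
        c=np.array(r['rect'])*[560,420,560,420];m=r['mask'];q=cloud(p)[m];q=q[~np.isnan(q[:,0])];print(n,round(r['score'],2),c.round(),np.median(q,0).round(1))
a=cv2.resize(s['frame'][40:215,160:335],(400,400),interpolation=2);b=cv2.resize(t['frame'][130:260,80:210],(400,400),interpolation=2)
cv2.imwrite('pics/c3.png',np.hstack([a,b]))"
```

```text
t 6.43 pos [570.6 286.8 251. ] shift [-1.2 -2.   1. ] turn [ 0.0001  0.0001 -0.0013] F [ 0.6 -0.1 -0.3]
side 0.93 [276. 292.  10.  46.] [ 504.6 -212.    74.4]
side 0.9 [269. 256.   9.  54.] [ 520.7 -128.4   79.8]
side 0.65 [235.  87.   8.  28.] [568.4 278.5 220.3]
top 0.5 [385. 237.  22.  18.] [ 503.6 -199.8   90. ]
top 0.48 [ 96. 193.  14.  12.] [563.9 280.4 217. ]
```

View pics/c3.png

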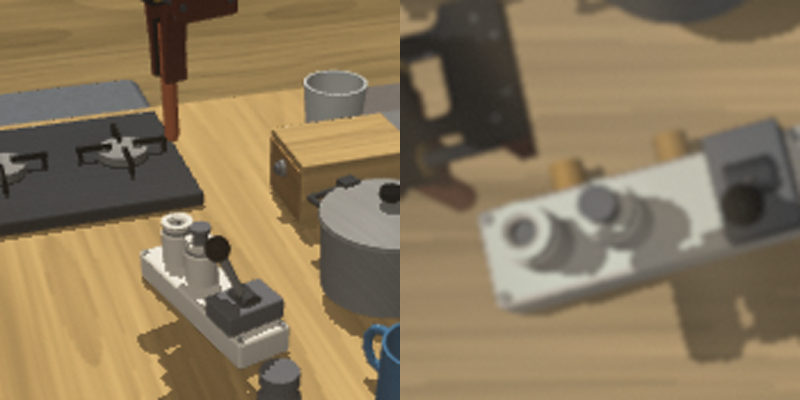

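The tube hangs straight, with its lower end above the port at side crop (172,138); the port is at (177,225). I'm descending to just above the rim, then comparing the two again.

Request:
servo_tool(deltas=[[[-0.5,-1,20],[0,0,0]],[[-1,-2,45],[0,0,0]],[[-1,-2,65],[0,0,0]],[[-1,-2,78],[0,0,0]],[[-1,-2,84],[0,0,0]]])

```text
t: 7.05
ee_pos: [568.0, 289.1, 164.9]
orientation: [3.115, 0.402, -0.004]
ft_force: [-0.3, -0.6, -0.6]
width: 15.6
grasp_force: 30.0
```

Request:
servo_tool(deltas=[[[0,0,0],[0,0,0]],[[0,0,0],[0,0,0]],[[0,0,0],[0,0,0]],[[0,0,0],[0,0,0]]])

```text
t: 7.38
ee_pos: [569.7, 290.0, 168.3]
orientation: [-3.115, -0.402, -0.003]
ft_force: [0.4, 0.1, -0.1]
width: 15.8
grasp_force: 30.0
```

```bash
python3 -c "
from h import *
goal([569,288.4,160]); e=ctrl.get_obs()['ee_pos']
s=get_image('side');t=get_image('top');C=cloud(s)
for n,p in(('side',s),('top',t)):
    q=cloud(p).reshape(-1,3); r=np.hypot(q[:,0]-e[0],q[:,1]-e[1])
    for z0,z1 in((97,115),(115,140)):
        k=q[(r<14)&(q[:,2]>z0)&(q[:,2]<z1)]
        if len(k)<8: continue
        # fit circle r=8
        from scipy.optimize import least_squares
        f=least_squares(lambda c:np.hypot(k[:,0]-c[0],k[:,1]-c[1])-8,e[:2]+[2,5],loss='soft_l1');print(n,z0,len(k),f.x.round(1),k[:,2].min().round(1))
    print(n,'proj rim',proj(p,[569,288.4,85]).round(1),'proj tubeend',proj(p,[e[0],e[1],e[2]-67]).round(1))
a=cv2.resize(s['frame'][90:165,200:275],(600,600),interpolation=2)
cv2.imwrite('pics/c4.png',a)"
```

```text
t 7.38 pos [569.7 290.  168.3] shift [-1.1  1.4  8.3] turn [-0.0004 -0.0022  0.0002] F [ 0.4  0.1 -0.1]
side 97 25 [569.8 288.7] 100.6
side 115 56 [569.6 288. ] 115.2
side proj rim [236.1 135.6] proj tubeend [235.8 129.7]
top 97 12 [568.4 289.7] 105.7
top 115 44 [568.4 289.4] 115.1
top proj rim [119.3 205.1] proj tubeend [115.6 203.2]
```

View pics/c4.png

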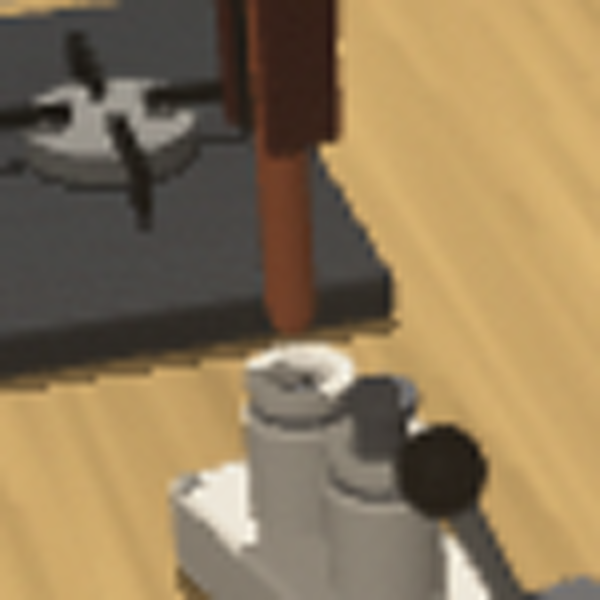

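The tube end (crop 292,328) sits above the rim (crop 301,370), seemingly about 1 px to the left. I'll take one sub-pixel comparison.

```bash
python3 -c "
from h import *
e=ctrl.get_obs()['ee_pos']
from scipy.optimize import least_squares
for n in('side','top'):
    p=get_image(n); hsv=cv2.cvtColor(p['frame'],cv2.COLOR_BGR2HSV); q=cloud(p)
    r=np.hypot(q[...,0]-569,q[...,1]-288.5)
    m=(r<25)&(q[...,2]>80.5)&(q[...,2]<90)
    v,u=np.nonzero(m); print(n,'rim px',((u.min()+u.max())/2,(v.min()+v.max())/2),u.max()-u.min(),'vs',proj(p,[569,288.4,85]).round(1))
    k=q[m]; f=least_squares(lambda c:np.maximum(np.hypot(k[:,0]-c[0],k[:,1]-c[1])-19,0)+np.maximum(8.8-np.hypot(k[:,0]-c[0],k[:,1]-c[1]),0),[569,288.4]);print(' rim fit',f.x.round(1),k[:,:2].min(0).round(1),k[:,:2].max(0).round(1),((k[:,:2].min(0)+k[:,:2].max(0))/2).round(1))
    m=(r<18)&(q[...,2]>100)&(q[...,2]<140); 
    for row in range(90,215):
        c=np.nonzero(m[row])[0]
        if n=='side' and len(c)>3:
            z=np.median(q[row][c][:,2]); print('  ',row,c.mean(),len(c),round(z), 'proj@tcp',[round(proj(p,[e[0],e[1],zz])[0],1) for zz in (z,)])
"
```

```text
side rim px (np.float64(236.5), np.float64(136.5)) 13 vs [236.1 135.6]
 rim fit [570.8 286. ] [553.3 268.8] [587.2 304.2] [570.3 286.5]
   118 235.0 7 139 proj@tcp [np.float64(235.0)]
   119 235.0 7 136 proj@tcp [np.float64(235.0)]
   120 235.5 6 133 proj@tcp [np.float64(235.1)]
   121 235.5 6 130 proj@tcp [np.float64(235.1)]
   122 235.5 6 128 proj@tcp [np.float64(235.2)]
   123 235.5 6 125 proj@tcp [np.float64(235.2)]
   124 235.5 6 122 proj@tcp [np.float64(235.3)]
   125 235.5 6 120 proj@tcp [np.float64(235.4)]
   126 235.5 6 117 proj@tcp [np.float64(235.4)]
   127 235.5 6 114 proj@tcp [np.float64(235.5)]
   128 235.5 6 112 proj@tcp [np.float64(235.5)]
   129 235.5 6 108 proj@tcp [np.float64(235.6)]
   130 236.0 5 106 proj@tcp [np.float64(235.7)]
   131 235.5 4 101 proj@tcp [np.float64(235.8)]
top rim px (np.float64(119.5), np.float64(205.0)) 19 vs [119.3 205.1]
 rim fit [569.1 288.3] [551.6 271.1] [586.9 305. ] [569.3 288. ]
```

```bash
python3 -c "
from h import *
goal([570.5,288.2,160])"
```

```text
t 7.58 pos [569.2 289.8 167.6] shift [0.8 1.9 7.6] turn [-0.0002 -0.0011  0.0003] F [ 0.4  0.7 -0.5]
```

Request:
servo_tool(deltas=[[[1,1.8,4],[0,0,0]],[[1,1.8,8],[0,0,0]],[[1,1.8,11],[0,0,0]],[[1,1.8,11],[0,0,0]],[[1,1.8,11],[0,0,0]]])

```text
t: 8.0
ee_pos: [570.1, 288.0, 155.4]
orientation: [3.115, 0.402, -0.002]
ft_force: [-0.0, -0.7, -0.7]
width: 15.4
grasp_force: 30.0
```

Request:
servo_tool(deltas=[[[0,0,1.5],[0,0,0]],[[0,0,3],[0,0,0]],[[0,0,5],[0,0,0]],[[0,0,5],[0,0,0]],[[0,0,5],[0,0,0]]])

```text
t: 8.42
ee_pos: [570.2, 288.1, 150.8]
orientation: [3.116, 0.402, -0.0]
ft_force: [0.0, 0.0, 0.1]
width: 15.5
grasp_force: 30.0
```

```bash
python3 -c "
from h import *
goal([570.5,288.2,150]);print(ctrl.get_obs()['moment'])"
```

```text
t 8.42 pos [570.2 288.1 150.8] shift [ 0.3 -0.   0.8] turn [0.     0.0003 0.0002] F [0.  0.  0.1]
[-0.04887509  0.01768263 -0.05578344]
```

Request:
servo_tool(deltas=[[[0,0,1],[0,0,0]],[[0,0,2],[0,0,0]],[[0,0,3],[0,0,0]],[[0,0,4],[0,0,0]],[[0,0,4],[0,0,0]]])

```text
t: 8.83
ee_pos: [570.2, 288.1, 146.7]
orientation: [3.116, 0.402, -0.001]
ft_force: [-0.2, -0.5, -0.5]
width: 15.9
grasp_force: 30.0
```

Request:
servo_tool(deltas=[[[0,0,1],[0,0,0]],[[0,0,2],[0,0,0]],[[0,0,2.5],[0,0,0]],[[0,0,2.5],[0,0,0]]])

```text
t: 9.17
ee_pos: [570.3, 288.1, 144.3]
orientation: [3.116, 0.402, -0.0]
ft_force: [0.4, -0.6, -1.0]
width: 15.6
grasp_force: 30.0
```

Request:
servo_tool(deltas=[[[0,0,1],[0,0,0]],[[0,0,2],[0,0,0]],[[0,0,2.5],[0,0,0]],[[0,0,2.5],[0,0,0]]])

```text
t: 9.5
ee_pos: [570.4, 288.2, 141.9]
orientation: [-3.116, -0.402, -0.0]
ft_force: [0.0, -0.0, -0.0]
width: 15.4
grasp_force: 30.0
```

Request:
servo_tool(deltas=[[[0,0,1],[0,0,0]],[[0,0,2],[0,0,0]],[[0,0,2],[0,0,0]],[[0,0,2],[0,0,0]]])

```text
t: 9.83
ee_pos: [570.6, 288.5, 140.0]
orientation: [-3.115, -0.402, -0.001]
ft_force: [1.9, 1.9, -0.2]
width: 15.7
grasp_force: 30.0
```

```bash
python3 -c "
from h import *
goal([570.5,288.2,150])
s=get_image('side');t=get_image('top')
a=cv2.resize(s['frame'][90:165,200:275],(400,400),interpolation=2);b=cv2.resize(t['frame'][150:240,80:170],(400,400),interpolation=2)
cv2.imwrite('pics/c5.png',np.hstack([a,b]))"
```

```text
t 9.83 pos [570.6 288.5 140. ] shift [ -0.2   0.2 -10. ] turn [-0.0004 -0.0009  0.0002] F [ 1.9  1.9 -0.2]
```

View pics/c5.png

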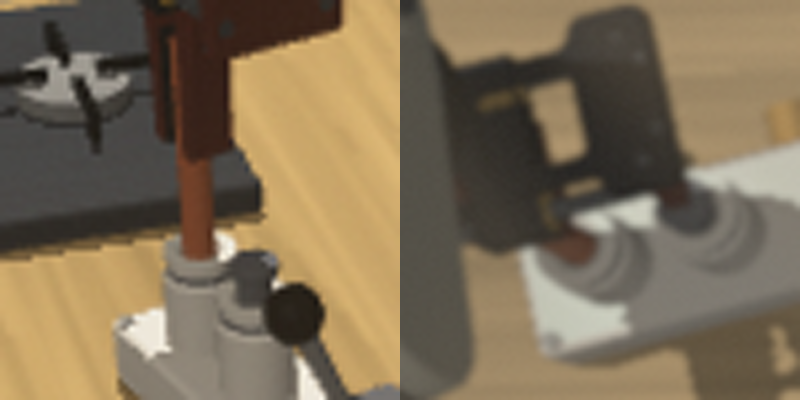

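The tube has entered the bore. A light side contact pushes it towards +x +y, so I'll yield that way while descending.

Request:
servo_tool(deltas=[[[0.6,-0.4,0],[0,0,0]],[[0.7,-0.4,1],[0,0,0]],[[0.7,-0.4,1.5],[0,0,0]],[[0.7,-0.4,1.5],[0,0,0]]])

```text
t: 10.27
ee_pos: [571.1, 288.8, 138.9]
orientation: [-3.116, -0.402, -0.001]
ft_force: [0.2, 1.2, 5.0]
width: 15.5
grasp_force: 30.0
```

Request:
servo_tool(deltas=[[[0,0,1],[0,0,0]],[[0,0,1.5],[0,0,0]],[[0,0,1.5],[0,0,0]],[[0,0,1.5],[0,0,0]]])

```text
t: 10.6
ee_pos: [571.3, 288.9, 137.9]
orientation: [-3.115, -0.402, -0.002]
ft_force: [-0.1, 1.2, 8.1]
width: 16.3
grasp_force: 30.0
```

Request:
servo_tool(deltas=[[[0,-0.3,1],[0,0,0]],[[0,-0.3,1.5],[0,0,0]],[[0,-0.3,1.5],[0,0,0]]])

```text
t: 10.85
ee_pos: [571.5, 289.1, 137.0]
orientation: [-3.115, -0.402, -0.002]
ft_force: [-0.5, -0.0, 10.4]
width: 16.0
grasp_force: 30.0
```

Request:
servo_tool(deltas=[[[0,0,1],[0,0,0]],[[0,0,1.5],[0,0,0]],[[0,0,1.5],[0,0,0]]])

```text
t: 11.1
ee_pos: [571.1, 288.9, 134.3]
orientation: [3.116, 0.402, 0.001]
ft_force: [1.3, -0.1, 3.1]
width: 15.2
grasp_force: 30.0
```

Request:
servo_tool(deltas=[[[0,0,1],[0,0,0]],[[0,0,1.5],[0,0,0]],[[0,0,1.5],[0,0,0]]])

```text
t: 11.35
ee_pos: [570.7, 288.8, 131.9]
orientation: [3.116, 0.402, -0.001]
ft_force: [0.9, -0.2, -0.8]
width: 15.7
grasp_force: 30.0
```

Request:
servo_tool(deltas=[[[0,0,1],[0,0,0]],[[0,0,2],[0,0,0]],[[0,0,2],[0,0,0]]])

```text
t: 11.6
ee_pos: [570.7, 288.9, 129.8]
orientation: [3.116, 0.402, -0.001]
ft_force: [2.3, 1.2, -4.6]
width: 15.8
grasp_force: 30.0
```

Request:
servo_tool(deltas=[[[0,0,1],[0,0,0]],[[0,0,2],[0,0,0]],[[0,0,2],[0,0,0]]])

```text
t: 11.85
ee_pos: [570.7, 288.8, 128.0]
orientation: [3.116, 0.402, -0.001]
ft_force: [1.9, -0.1, -1.7]
width: 16.0
grasp_force: 30.0
```

Request:
servo_tool(deltas=[[[0,0,1],[0,0,0]],[[0,0,2],[0,0,0]],[[0,0,2],[0,0,0]]])

```text
t: 12.1
ee_pos: [570.7, 289.0, 126.1]
orientation: [-3.116, -0.402, 0.0]
ft_force: [1.7, 0.8, -2.7]
width: 15.7
grasp_force: 30.0
```

Request:
servo_tool(deltas=[[[0.3,0,1],[0,0,0]],[[0.3,0,2],[0,0,0]],[[0.3,0,2],[0,0,0]]])

```text
t: 12.35
ee_pos: [570.9, 288.9, 124.0]
orientation: [3.115, 0.402, -0.001]
ft_force: [1.3, -1.2, -0.9]
width: 15.5
grasp_force: 30.0
```

Request:
servo_tool(deltas=[[[0,0,1],[0,0,0]],[[0,0,2],[0,0,0]],[[0,0,2],[0,0,0]]])

```text
t: 12.6
ee_pos: [571.0, 289.0, 122.0]
orientation: [3.116, 0.402, -0.001]
ft_force: [2.2, 1.1, -4.3]
width: 15.6
grasp_force: 30.0
```

Request:
servo_tool(deltas=[[[0,0,1],[0,0,0]],[[0,0,1.5],[0,0,0]],[[0,0,1.5],[0,0,0]]])

```text
t: 12.85
ee_pos: [571.0, 289.0, 121.0]
orientation: [3.116, 0.402, -0.0]
ft_force: [-0.6, -0.8, 2.0]
width: 15.5
grasp_force: 30.0
```

Request:
servo_tool(deltas=[[[0,0,0.5],[0,0,0]],[[0,0,1],[0,0,0]],[[0,0,1],[0,0,0]]])

```text
t: 13.1
ee_pos: [571.2, 289.1, 120.9]
orientation: [-3.116, -0.402, -0.0]
ft_force: [-2.1, -0.8, 6.7]
width: 15.7
grasp_force: 30.0
```

Request:
servo_tool(deltas=[[[0,0,0.5],[0,0,0]],[[0,0,1],[0,0,0]],[[0,0,1],[0,0,0]]])

```text
t: 13.35
ee_pos: [571.4, 289.2, 120.9]
orientation: [-3.116, -0.402, -0.001]
ft_force: [-4.6, -2.1, 14.6]
width: 15.7
grasp_force: 30.0
```

Request:
servo_tool(deltas=[[[-0.3,0.1,0],[0,0,0]],[[-0.3,0.1,0],[0,0,0]],[[-0.3,0.1,0.1],[0,0,0]]])

```text
t: 13.6
ee_pos: [571.3, 289.1, 120.9]
orientation: [-3.115, -0.402, -0.002]
ft_force: [-3.5, -2.8, 16.0]
width: 15.8
grasp_force: 30.0
```

```bash
python3 -c "
from h import *
goal([570.5,288.2,150]);print(ctrl.get_obs()['moment'])
s=get_image('side');q=cloud(s)
hsv=cv2.cvtColor(s['frame'],cv2.COLOR_BGR2HSV)
r=np.hypot(q[...,0]-570,q[...,1]-288)
k=q[(r<14)&(q[...,2]>84)&(hsv[...,1]>90)];print(len(k),k[:,2].max(),k[:,2].min())
for x in (q[(r<14)&(q[...,2]>150)],):print(len(x),x[:,2].max() if len(x) else 0)
cv2.imwrite('pics/c6.png',cv2.resize(s['frame'][60:160,190:290],(600,600),interpolation=2))"
```

```text
t 13.6 pos [571.3 289.1 120.9] shift [ -0.9   0.7 -29.1] turn [-0.0002 -0.0012  0.0003] F [-3.5 -2.8 16. ]
[-0.65840891  0.84019423 -0.00397504]
181 276.82639020519474 84.72403194590788
125 389.47538720284234
```

View pics/c6.png

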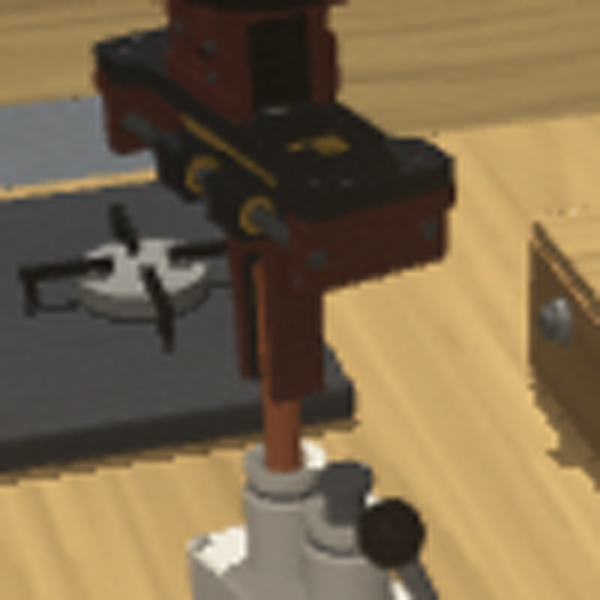

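The force rises steeply with no further motion, so the tube has bottomed. I'll relax the push, let go and check the height of the tube's top.

Request:
servo_tool(deltas=[[[0,0,-0.8],[0,0,0]],[[0,0,-1.6],[0,0,0]],[[0,0,-1.6],[0,0,0]]])

```text
t: 13.9
ee_pos: [571.0, 289.0, 121.0]
orientation: [-3.116, -0.402, -0.001]
ft_force: [-0.8, -0.3, 6.8]
width: 15.5
grasp_force: 30.0
```

Request:
servo_tool(deltas=[[[0,0,0],[0,0,0]],[[0,0,0],[0,0,0]],[[0,0,0],[0,0,0]],[[0,0,0],[0,0,0]],[[0,0,0],[0,0,0]]], grip=-0.15)

```text
t: 14.32
ee_pos: [570.7, 288.9, 120.1]
orientation: [3.116, 0.402, -0.001]
ft_force: [0.3, -0.2, 0.2]
width: 45.6
grasp_force: 0.0
```

Request:
servo_tool(deltas=[[[0,0,-20],[0,0,0]],[[0,0,-50],[0,0,0]],[[0,0,-80],[0,0,0]],[[0,0,-110],[0,0,0]],[[0,0,-120],[0,0,0]]])

```text
t: 14.73
ee_pos: [572.8, 289.9, 245.1]
orientation: [-3.114, -0.402, -0.01]
ft_force: [0.8, -0.1, 0.3]
width: 50.6
grasp_force: 0.0
```

```bash
python3 -c "
from h import *
e=ctrl.get_obs();print(e['ee_pos'],e['ft_force'])
for n in('side','top'):
    s=get_image(n);q=cloud(s)
    r=np.hypot(q[...,0]-570,q[...,1]-288)
    for z0,z1 in((92,115),(115,140),(140,162),(162,200)):
        k=q[(r<16)&(q[...,2]>z0)&(q[...,2]<z1)]
        if len(k): print(n,z0,len(k),k.mean(0).round(1),k[:,2].max().round(1))
    if n=='side': cv2.imwrite('pics/c7.png',cv2.resize(s['frame'][60:180,190:310],(600,600),interpolation=2))"
```

```text
[572.76793355 289.8589177  245.09336333] [ 0.83681084 -0.13481503  0.33517916]
side 92 50 [569.2 280.8 103.4] 114.9
side 115 57 [570.1 281.2 127.9] 140.0
side 140 55 [570.  280.6 150.5] 160.9
side 162 40 [571.1 284.3 168.8] 174.1
top 92 41 [566.8 282.8 104. ] 114.7
top 115 47 [566.9 283.3 127.7] 139.2
top 140 65 [569.  286.5 152.1] 161.8
top 162 74 [570.4 287.7 170.4] 177.9
```

View pics/c7.png

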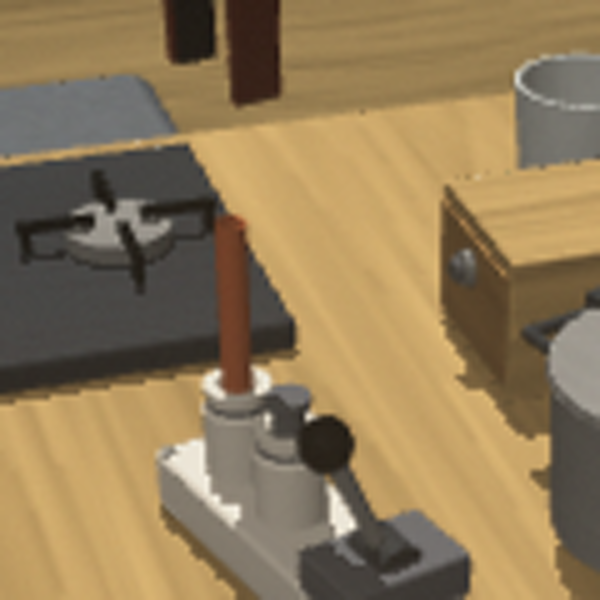

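The tube stands upright and released in the port, its top at z≈174. That puts it about 31 mm deep, within the 26–40 mm range of the stop. Next is the lever: shut the fingers and go to the manifold's -x side of the knob.

```bash
python3 -c "
from h import *
goal([525.2,131.8,230])"
```

```text
t 14.83 pos [572.1 289.5 242.7] shift [-85.4 140.7  12.2] turn [-0.0009 -0.0046  0.0003] F [ 0.8 -1.3 -1.1]
```

Request:
servo_tool(deltas=[[[-18,30,0],[0,0,0]],[[-36,60,2],[0,0,0]],[[-54,90,5],[0,0,0]],[[-72,120,8],[0,0,0]],[[-85,141,12],[0,0,0]]], grip=1)

```text
t: 15.25
ee_pos: [522.0, 128.5, 226.0]
orientation: [3.115, 0.402, -0.006]
ft_force: [0.0, 0.3, 0.3]
width: 20.3
grasp_force: 0.0
```

Request:
servo_tool(deltas=[[[0,0,0],[0,0,0]],[[0,0,0],[0,0,0]],[[0,0,0],[0,0,0]]])

```text
t: 15.5
ee_pos: [524.4, 131.3, 227.4]
orientation: [-3.116, -0.402, 0.002]
ft_force: [0.1, 0.0, -2.0]
width: 1.7
grasp_force: 0.0
```

```bash
python3 -c "
from h import *
goal([525.2,131.8,118])"
```

```text
t 15.5 pos [524.4 131.3 227.4] shift [  1.1  -0.3 109.4] turn [-0.0004  0.0012 -0.0001] F [ 0.1  0.  -2. ]
```

Request:
servo_tool(deltas=[[[0,0,30],[0,0,0]],[[0,0,60],[0,0,0]],[[0,0,90],[0,0,0]],[[0,0,109],[0,0,0]],[[0,0,109],[0,0,0]]])

```text
t: 15.92
ee_pos: [521.9, 131.6, 115.2]
orientation: [3.115, 0.405, -0.011]
ft_force: [-1.0, -0.2, 0.3]
width: 0.5
grasp_force: 0.0
```

Request:
servo_tool(deltas=[[[6,0,0],[0,0,0]],[[12,0,0],[0,0,0]],[[18,0,0],[0,0,0]],[[24,0,0],[0,0,0]],[[30,0,0],[0,0,0]]])

```text
t: 16.33
ee_pos: [555.0, 139.0, 120.7]
orientation: [-3.115, -0.402, -0.003]
ft_force: [-2.2, 0.4, 2.3]
width: 0.3
grasp_force: 1.0
```

Request:
servo_tool(deltas=[[[6,0,0],[0,0,0]],[[12,0,0],[0,0,0]],[[18,0,0],[0,0,0]],[[24,0,0],[0,0,0]],[[30,0,0],[0,0,0]]])

```text
t: 16.75
ee_pos: [583.1, 146.3, 119.5]
orientation: [-3.116, -0.402, -0.0]
ft_force: [-1.2, 0.1, 0.5]
width: 0.7
grasp_force: 0.5
```

Request:
servo_tool(deltas=[[[5,0,0],[0,0,0]],[[10,0,0],[0,0,0]],[[15,0,0],[0,0,0]],[[20,0,0],[0,0,0]],[[24,0,0],[0,0,0]]])

```text
t: 17.17
ee_pos: [606.1, 152.4, 119.3]
orientation: [3.116, 0.402, -0.0]
ft_force: [-1.5, 0.4, -0.3]
width: 0.0
grasp_force: 0.4
```

```bash
python3 -c "
from h import *
goal([605.5+.967*15.4,152.9+.254*15.4,118])"
```

```text
t 17.17 pos [606.1 152.4 119.3] shift [14.9 -0.7  1.3] turn [0.     0.0003 0.0003] F [-1.5  0.4 -0.3]
```

Request:
servo_tool(deltas=[[[3,0,0],[0,0,0]],[[6,0,0],[0,0,0]],[[9,0,0],[0,0,0]],[[11,0,0],[0,0,0]],[[12,0,0],[0,0,0]]])

```text
t: 17.58
ee_pos: [617.5, 155.4, 119.4]
orientation: [3.116, 0.402, -0.0]
ft_force: [-0.6, 0.2, -1.0]
width: 0.4
grasp_force: 0.5
```

Request:
servo_tool(deltas=[[[1,0,0],[0,0,0]],[[2,0,0],[0,0,0]],[[3,0,0],[0,0,0]],[[3,0,0],[0,0,0]]])

```text
t: 17.92
ee_pos: [620.4, 156.1, 119.5]
orientation: [-3.116, -0.402, -0.0]
ft_force: [-0.6, 0.5, -1.6]
width: 0.3
grasp_force: 0.3
```

Request:
servo_tool(deltas=[[[1,0,0],[0,0,0]],[[2,0,0],[0,0,0]],[[2,0,0],[0,0,0]]])

```text
t: 18.17
ee_pos: [621.2, 156.4, 119.3]
orientation: [3.116, 0.402, -0.004]
ft_force: [-4.7, -0.9, 2.5]
width: 0.4
grasp_force: 2.4
```

Request:
servo_tool(deltas=[[[1,0,0],[0,0,0]],[[2,0,0],[0,0,0]],[[2,0,0],[0,0,0]]])

```text
t: 18.42
ee_pos: [621.5, 156.5, 119.2]
orientation: [3.115, 0.402, -0.009]
ft_force: [-10.7, -2.8, 6.8]
width: 0.4
grasp_force: 5.4
```

The lever is hard against its end stop. I'll back off, raise the arm and check.

Request:
servo_tool(deltas=[[[-8,0,0],[0,0,0]],[[-20,0,0],[0,0,0]],[[-35,0,0],[0,0,0]],[[-45,0,0],[0,0,0]],[[-45,0,0],[0,0,0]]])

```text
t: 18.83
ee_pos: [579.1, 145.3, 119.5]
orientation: [3.116, 0.402, -0.001]
ft_force: [0.8, -0.9, -0.6]
width: 0.5
grasp_force: 0.0
```

Request:
servo_tool(deltas=[[[-5,0,-30],[0,0,0]],[[-30,0,-65],[0,0,0]],[[-60,0,-100],[0,0,0]],[[-90,0,-130],[0,0,0]],[[-120,0,-150],[0,0,0]]])

```text
t: 19.25
ee_pos: [466.1, 115.6, 271.5]
orientation: [-3.115, -0.402, -0.007]
ft_force: [0.8, -0.0, 0.3]
width: 0.5
grasp_force: 0.0
```

Request:
servo_tool(deltas=[[[0,0,0],[0,0,0]],[[0,0,0],[0,0,0]],[[0,0,0],[0,0,0]],[[0,0,0],[0,0,0]]])

```text
t: 19.58
ee_pos: [466.0, 115.6, 268.2]
orientation: [3.116, 0.402, -0.001]
ft_force: [-0.1, -1.1, -0.4]
width: 0.4
grasp_force: 0.0
```

```bash
python3 -c "
from h import *
s=get_image('side');q=cloud(s)
for r in finder.silhouettes('valve_tip',s)[:2]:
    k=q[r['mask']];k=k[k[:,2]>112];print(r['score'],np.nanmedian(k,0))
r=np.hypot(q[...,0]-570,q[...,1]-288);k=q[(r<16)&(q[...,2]>162)&(q[...,2]<200)];print(k.mean(0),k[:,2].max())
cv2.imwrite('pics/c8.png',cv2.resize(s['frame'][60:180,190:310],(600,600),interpolation=2))"
```

```text
0.53 [639.88963718 155.00489221 130.59425653]
[571.09897062 283.68959616 169.25137177] 174.9763532272678
```

View pics/c8.png

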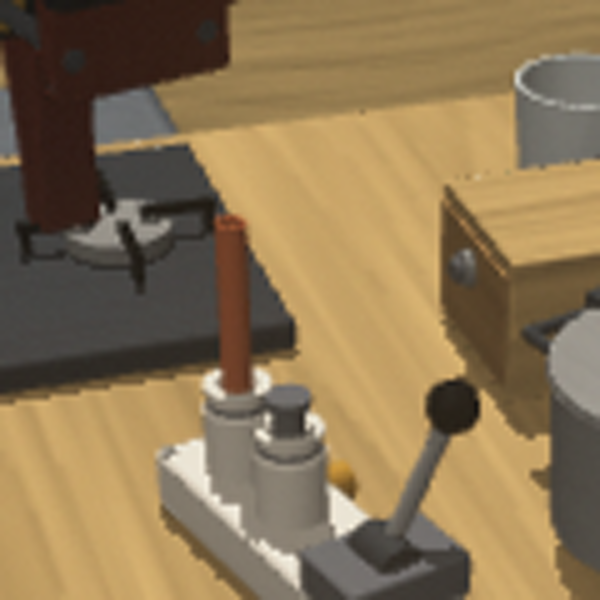

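The lever is fully over, with the knob at crop (452,405), which is about (640,155) in the world. The tube hasn't moved, and the arm is clear of everything.

```bash
python3 -c "
from workcell import close_job
print(close_job())"
```

```text
the job is handed in; nothing more can be done
None
```

The job is handed in (the call gave no verdict): the copper tube is pressed onto the stop (about 16 N at the wrist, 31 mm deep) and released, and only then was the lever swung to its end stop; the arm is clear and nothing else was knowingly touched.

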